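# Widen the ladder stand-off by one hole and hold the lock pin home

### The job

Set the right-hand arm of the ladder stand-off on the bench one hole further out (to the right): first clear the yellow spray can out of the arm's way and stand it upright in the blue bin, then pull up the red lock knob of that arm, slide the arm outwards along the bar to the very next hole and let the pin drop in. The pin's return spring is tired and leaves the pin a little short, so finish while holding: press the knob fully home and keep the gripper on it, pin pressed in, while I fit the safety clip; leave the other things on the bench where they are.

Things in the scene. Friction and masses are not known exactly. Their poses are not given: they have to be found in the camera images.
- standoff: Ladder stand-off fixed to the bench: 40 mm square aluminium crossbar on two timber bearers, top 90 mm above the bench, 11 mm holes every 60 mm along its top, two arms. Origin on the bench under the bar's centre line; y along the bar (+y is the robot's left), x away from the robot along the arms. Bar from y -410 to 550 mm; right collar at y -140, left one fixed at y 400 (its knob does not move).
- collar_top (a point): Centre of the top face of the right arm's collar, a dark steel sleeve on the bar: 54 mm across the bar, 110 mm along it, top 96 mm above the bench. Moves with the collar; axes as the stand-off's. The lock plunger stands on this point.
- right_arm (a joint): Right collar and arm along the bar, m: 0 in the present hole, grows outwards (robot's right, -y of the stand-off). Holes at 0.060 (the next one), 0.120 and -0.060; travel ends at -0.062 and 0.122. Pin play in a hole about 2 mm either way. Slides with about 3 N friction once the pin is clear, and moving the gripped knob along the bar carries collar and arm; locked while the pin is in a hole.
- tube_mid (a point): Point on the axis of the right arm, 150 mm from the bar's centre line, 70 mm above the bench. The arm is a 30 mm aluminium tube fixed to the collar, pointing away from the robot to a black rubber bumper (52 mm diameter) that ends 320 mm from the bar's centre line. Moves with the collar; the whole arm sweeps 60 mm to the right on its way to the next hole.
- lock_knob: Red round knob of the right arm's lock plunger, 28 mm diameter, 26 mm tall, axis upright. Origin at the centre of its underside, 120 mm above the bench when fully home (24 mm above the collar top, on a 19 mm steel barrel). Can be gripped from above round its sides and pulled straight up; pull, slide and press can be done in one grasp.
- plunger (a joint): Height of lock pin and knob above fully home, m: 0 fully home (knob on the barrel, hard stop), upper stop 0.018. The 8 mm round-tipped pin clears the hole when raised over 0.013 and then can ride on the bar's top. An 800 N/m spring pulls it towards 0.004, where it rests by itself in a hole: about 10 N to raise it to 0.016, about 4 N to press it from 0.004 to 0, where it must be held.
- spray_can: Yellow spray can with black cap, loose, standing in the right arm's sweep just outside it: 48 mm diameter up to 107 mm, black cap 37 mm diameter up to 135 mm height, about 0.22 kg. Origin at the centre of its underside, z up.
- bin: Shallow open blue plastic bin, fixed on the bench between the two arms, 170 mm (its x) by 270 mm (its y), 65 mm tall, walls 4 mm, inner floor 4 mm above the bench. Origin at the centre of its underside, z up. A roll of tape lies in its +y half; the -y half (around y = -60 mm) is free.
- tape_roll: Grey roll of tape, 90 mm diameter, 30 mm tall, lying in the bin. Leave alone. Origin at the centre of its underside.
- screw_jar: Clear jar with green lid, 68 mm diameter, 85 mm tall. Leave alone. Origin at the centre of its underside.
- paint_tin: Small green and grey paint tin, 68 mm diameter, 80 mm tall. Leave alone. Origin at the centre of its underside.
- hammer: Hammer lying between robot and bar, 260 mm long. Leave alone. Origin under the middle of its length.
- wrench: Wrench lying between robot and bar, 180 mm long. Leave alone. Origin under the middle of its length.
- screwdriver: Screwdriver with orange handle lying between robot and bar, 200 mm long. Leave alone. Origin under the middle of its length.
- offcut: Timber offcut, 45 x 120 x 35 mm, lying to the right. Leave alone. Origin at the centre of its underside.

How it is judged:
On the way, in this order (a step that is already met when the one before it is completed fails the run):
1. the spray can stands upright in the bin, let go (x of spray_can in the frame of bin between -0.055 and 0.055 m and y of spray_can in the frame of bin between -0.105 and 0.105 m and height (world z) of spray_can below 0.012 m and angle between spray_can's own z axis and vertical below 0.12 rad and contact force between the fingers and spray_can below 0.2 N and linear speed of spray_can below 0.03 m/s), for 0.2 s.
2. the lock pin is drawn and the arm is on its way outwards, between the holes (value of joint plunger above 0.009 m and value of joint right_arm above 0.012 m), for 0.05 s.
At the end, for the whole second after the job is handed in: The right arm is in the next hole out (collar at 0.060 m, within 4 mm), the lock pin is fully home (within 1.5 mm) and still held there by the gripper's fingers on the red knob (contact over 2 N); the spray can stands upright (within 0.12 rad) on the floor of the blue bin (value of joint right_arm between 0.056 and 0.064 m and value of joint plunger below 0.0015 m and contact force between the fingers and lock_knob above 2 N and x of spray_can in the frame of bin between -0.055 and 0.055 m and y of spray_can in the frame of bin between -0.105 and 0.105 m and height (world z) of spray_can below 0.012 m and angle between spray_can's own z axis and vertical below 0.12 rad and contact force between the fingers and spray_can below 0.2 N); the arm keeps its last pose, push and grip.
It fails at once if the arm is slid outwards before the spray can is in the bin (value of joint right_arm above 0.012 m and (x of spray_can in the frame of bin above 0.085 m or x of spray_can in the frame of bin below -0.085 m or y of spray_can in the frame of bin above 0.135 m or y of spray_can in the frame of bin below -0.135 m)).
It fails at once if another thing on the bench is moved more than 30 mm (distance of any of tape_roll, screw_jar, paint_tin, hammer, wrench, screwdriver, offcut from where it was at the start of the episode above 0.03 m).
It also fails if it takes over 45 s, if anything falls off the work surface, if the arm or the gripper's body presses on something with over 40 N, if the wrist force passes 120 N, or if a joint passes its speed limit or range.

### The arm

A 7-joint arm with a two-finger parallel gripper is mounted at the origin on the work surface. World frame = base frame: x ahead of the robot, y to its left, z up, the work surface at z = 0. Lengths are in m, angles in rad, forces in N, time in s.
With the tool pointing down it reaches from about 0.425 to 0.8 m from the base axis. Payload 8.3 kg.
Tool frame: the origin (TCP) lies at the very end of the fingers, on their centre line; the grasp point (between the pads) lies 19 mm behind it; x points along the fingers, z is the direction in which the jaws open and shut, and the axes are right-handed (so a half turn about x gives the same grasp; the last joint's range is limited). The gripper opens to 85 mm and grips with 20 to 120 N. Pads are 22 mm wide; open, the fingers measure 114 mm over their backs; the gripper's body (76 mm by 85 mm) begins 54 mm behind the grasp point. The pads swing forward as they close: fully open they stand 13 mm farther back than shut.
Start: joints at [-1.402, 0.383, 0.016, 1.37, -0.006, 1.388, -0.046], TCP at [0.144, 0.608, 0.211] pointing down, gripper open.
Joint ranges: [-2.95, 2.95], [-0.25, 2.06], [-1.52, 1.56], [0.18, 2.33], [-1.44, 4.58], [0.02, 2.06], [-3.01, 3.01]. Speed limits (rad/s): [2.39, 2.39, 3.01, 3.01, 3.14, 3.14, 3.14].

### API

Orientations are given as a unit quaternion [x, y, z, w].
In Python, from station import * gives the robot as it stands.
- The arm moves only by the tool apply_moves, never from a script. Its arguments are lists of equal length, an entry for each row: "slide": the shift along the tool's x, y, z in cm, a list of three; "spin": the turn about the tool's x in degrees; "claw": the closure in counts, from 0 (fully open) to 255 (shut). In form: {"slide": [[x, y, z], ...], "spin": [spin, ...], "claw": [claw, ...]}. A call has exactly 5 rows; each row is the pose to reach, as a shift and turn from the pose commanded when the call began, along the tool's axes at that moment; what a row does not reach only later rows make up. A row lasts 1/8 s, in which the tool goes at most 62.5 mm and 10.7 degrees, less where a joint would pass 70% of its speed; a pose out of reach is approached as far as the arm can. A call with a gripper value outside its range is refused whole. The fingers move at their own pace and stop on an object; "grip_force" is the grip in N (left out, the last holds). Time passes only in rows, so rows that repeat a pose let the fingers close, or fill a call up. It gives the time, the measured TCP pose, the force and the opening at its end, in the units of the state.
- sense(): the state, without advancing time (a new reading comes with each control period).
- capture(name): name is "side" or "top" or "wrist"; returns (picture, depth): 420x560x3 uint8, blue, green, red; 420x560 float32, m along the optical axis (not along the pixel's ray), 0 where there is no reading.
- camera_info(name): a dict with "mtx" (3x3 intrinsics, pixels), "pose" (4x4, takes a point from camera to world coordinates). Camera axes: x right, y down, z forward; pixel columns grow to the right and rows downward; lengths in m; the calibration is good to about 2 mm. A picture is of the moment at which its call begins: read the wrist's pose just before it. camera_info takes no time and is no camera call; for the wrist camera it gives the pose at the moment of the call.
- finish_job(): hands the job in, once; it reports no verdict.
Trained networks look in the newest picture that a camera, given by its name, has taken for a name from the list of things; names that differ only in an ending like _2 or _b are one class to them, and where a whole thing is asked for, a point or a joint stands for the part that bears it (a point fixed in the world has none). Each returns a list of dicts, best first, with "p" (0 to 1); they miss things now and then, are a little off and sometimes report something else, mostly with a low value. They report only what shows in the picture. A call takes as long as a camera call.
- regions_of(camera, query): "pixels" (420x560 bool, what is visible of it) and "box" ([left, top, width, height] in pixels, round what is visible of it).
The state is a dict: "clock": time; "joints": joint angles; "joint_vel": joint speeds; "tau": joint torques, N m; "tool_pos": TCP position; "tcp_rot": TCP orientation; "ft_force": force on the tool from outside, world axes, zero at the start; "moment": the same for the moment, N m; "width": finger opening in m.
Only numpy, scipy, OpenCV 4.12 (cv2) and the standard library are available. Lean on these libraries where they do the work, as an engineer would, in place of code of your own. Each camera call takes 0.05 s, during which the arm holds its last target.

## Working session

There is one attempt and no reset: what is moved stays moved. The work goes in short steps, Python scripts to look and compute and a tool call to move; the robot and the scene stay as the last step left them, time stands still between calls to the robot, and variables do not carry over. Pictures are saved under pics/ and viewed, and the job is handed in when it is done.

Besides the shell and the picture viewer there is one more tool, called after "Call:" in YAML: its name, and indented under it one key for each argument. apply_moves: Moves the arm, as the interface text tells. Its arguments: {"type":"object","properties":{"slide":{"type":"array","items":{"type":"array","items":{"type":"number"}}},"spin":{"type":"array","items":{"type":"number"}},"claw":{"type":"array","items":{"type":"number"}},"grip_force":{"type":"number"}},"required":["slide","spin","claw"]}

```bash
ls; mkdir -p pics
python3 - <<'E'
from station import *
import cv2
print(sense())
for n in ("side","top","wrist"):
    p,d=capture(n); cv2.imwrite(f"pics/a_{n}.png",p)
    print(n,camera_info(n))
E
```

```text
pics
{'clock': 0.0, 'joints': array([-1.40191956,  0.38423915,  0.01637972,  1.3711677 , -0.00628182,
        1.38812835, -0.04653103]), 'joint_vel': array([ 9.08099838e-04, -6.99118944e-04,  2.45605963e-05,  1.05867595e-03,
       -5.43002366e-04,  9.73728301e-04,  1.11285707e-03]), 'tau': array([ 5.02598232e-04, -6.27607942e+01,  8.44584312e-01, -3.71830130e+01,
        1.65441359e-02,  1.42688272e-02, -1.86968299e-05]), 'tool_pos': array([0.14342232, 0.60778686, 0.21027216]), 'tcp_rot': array([-0.43926969,  0.55496679,  0.43841019,  0.55394089]), 'ft_force': array([0.30260939, 0.07444531, 0.79625955]), 'moment': array([-0.04262995, -0.0354979 , -0.01011978]), 'width': 0.08519475722453726}
side {'mtx': array([[403.54086616,   0.        , 281.04465607],
       [  0.        , 403.54086616, 204.93702742],
       [  0.        ,   0.        ,   1.        ]]), 'pose': array([[ 0.72957851, -0.40318042,  0.55241356, -0.07745137],
       [-0.68387597, -0.43644148,  0.58466442, -0.64778085],
       [ 0.00537095, -0.80434096, -0.59414373,  0.74182111],
       [ 0.        ,  0.        ,  0.   
[... 166 characters left out ...]
     ,   1.        ]]), 'pose': array([[ 0.02002277, -0.99707156,  0.07380651,  0.43318103],
       [-0.99972473, -0.01906368,  0.01367635, -0.04358156],
       [-0.01222928, -0.07406003, -0.9971788 ,  1.24539529],
       [ 0.        ,  0.        ,  0.        ,  1.        ]])}
wrist {'mtx': array([[333.49395457,   0.        , 277.77682436],
       [  0.        , 333.49395457, 200.93896641],
       [  0.        ,   0.        ,   1.        ]]), 'pose': array([[ 0.2290448 ,  0.94038391,  0.25142908,  0.08043514],
       [ 0.97341479, -0.22088585, -0.06060594,  0.62440737],
       [-0.00145573,  0.25862626, -0.96597637,  0.37383269],
       [ 0.        ,  0.        ,  0.        ,  1.        ]])}
```

View pics/a_top.png

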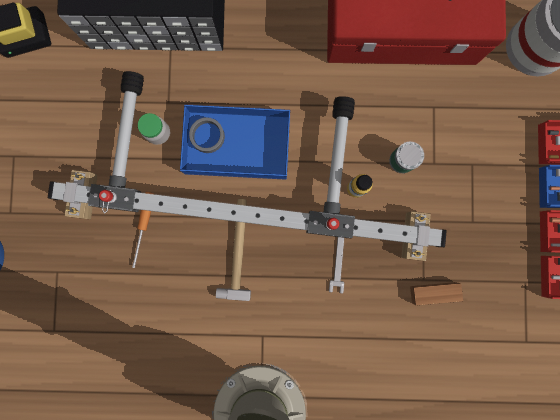

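View pics/a_side.png

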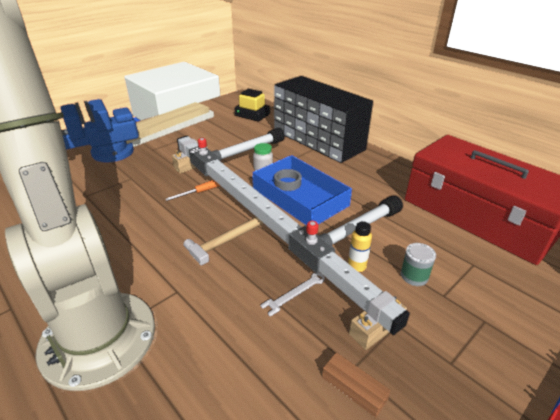

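```bash
cat > h.py <<'E'
from station import *
import numpy as np, cv2
from scipy.spatial.transform import Rotation as R
def pts(cam,mask,depth,info):
    v,u=np.nonzero(mask&(depth>0)); z=depth[v,u]
    K=info["mtx"];c=np.stack([(u-K[0,2])/K[0,0]*z,(v-K[1,2])/K[1,1]*z,z],1)
    P=info["pose"]; return c@P[:3,:3].T+P[:3,3]
def look(cam,qs):
    info=camera_info(cam); p,d=capture(cam); out={}
    for q in qs:
        r=regions_of(cam,q)
        for x in r[:2]:
            w=pts(cam,x["pixels"],d,info)
            print(cam,q,round(x["p"],2),x["box"],x["pixels"].sum(),len(w), *( [np.percentile(w,[2,50,98],axis=0).round(4).tolist()] if len(w) else []))
        if r: out[q]=(pts(cam,r[0]["pixels"],d,info),r[0])
    return p,d,info,out
E
python3 - <<'E'
from h import *
for c in("top","side"): look(c,["spray_can","lock_knob","bin","collar_top","tape_roll","hammer"])
E
```

```text
top spray_can 0.72 [348.3, 173.4, 25.8, 22.7] 441 439 [[0.5542, -0.2592, 0.0048], [0.5719, -0.2329, 0.1113], [0.5974, -0.2174, 0.1378]]
top bin 0.75 [346.2, 173.1, 23.1, 21.6] 436 434 [[0.5542, -0.2577, 0.0076], [0.572, -0.2329, 0.1114], [0.5978, -0.2174, 0.1379]]
top bin 0.65 [49.8, 70.9, 397.0, 187.6] 12226 12189 [[0.4198, -0.4158, 0.0139], [0.5162, 0.0417, 0.0886], [0.8221, 0.4978, 0.1302]]
top collar_top 0.76 [305.5, 96.2, 50.6, 142.4] 2593 2587 [[0.454, -0.2183, 0.0733], [0.5528, -0.1803, 0.0893], [0.7873, -0.1171, 0.1494]]
top collar_top 0.21 [390.1, 140.7, 31.4, 32.1] 772 768 [[0.6205, -0.3908, 0.0181], [0.6489, -0.355, 0.0795], [0.6833, -0.3284, 0.0851]]
top tape_roll 0.56 [190.3, 117.6, 34.1, 33.4] 496 496 [[0.6646, 0.1085, 0.0041], [0.7076, 0.151, 0.0318], [0.7498, 0.194, 0.0377]]
top hammer 0.96 [213.0, 199.4, 37.6, 100.2] 949 947 [[0.2862, 0.0363, 0.0149], [0.3537, 0.0642, 0.0238], [0.5361, 0.1088, 0.0297]]
side spray_can 0.57 [348.7, 222.9, 25.1, 48.2] 835 833 [[0.5543, -0.2642, 0.0083], [0.5631, -0.2509, 0.082], [0.5863, -0.2269, 0.1353]]
side lock_knob 0.65 [307.8, 219
[... 205 characters left out ...]
 [0.7748, 0.2088, 0.0648]]
side collar_top 0.58 [287.4, 192.4, 116.9, 79.6] 2350 2343 [[0.4485, -0.2213, 0.045], [0.4955, -0.1849, 0.0849], [0.784, -0.1143, 0.1471]]
side tape_roll 0.85 [276.4, 168.8, 26.6, 26.1] 408 405 [[0.6652, 0.1094, 0.0051], [0.704, 0.1496, 0.0228], [0.7477, 0.192, 0.0354]]
side tape_roll 0.75 [401.1, 242.8, 35.7, 39.3] 1173 1168 [[0.6205, -0.395, 0.0006], [0.6344, -0.3686, 0.0639], [0.6874, -0.3317, 0.0826]]
side hammer 0.75 [184.3, 218.0, 78.9, 46.5] 916 911 [[0.2836, 0.0303, -0.0001], [0.3503, 0.058, 0.0219], [0.4964, 0.1107, 0.0275]]
side hammer 0.27 [348.4, 221.5, 23.6, 47.6] 911 909 [[0.5543, -0.2643, 0.0005], [0.5641, -0.2497, 0.0796], [0.6326, -0.2022, 0.1352]]
```

Run:
```python
from h import *
for c in("top","side"):
    info=camera_info(c); p,d=capture(c)
    hsv=cv2.cvtColor(p,cv2.COLOR_BGR2HSV)
    W=pts(c,d>-1,np.where(d>0,d,1e-3),info).reshape(420,560,3)
    H,S,V=hsv[...,0],hsv[...,1],hsv[...,2]
    x,y,z=W[...,0],W[...,1],W[...,2]
    def rep(n,m):
        if m.sum()<4: print(c,n,'none');return
        q=W[m]; print(c,n,len(q),'min',q.min(0).round(4),'max',q.max(0).round(4),'mean',q.mean(0).round(4), 'circ',cv2.minEnclosingCircle(q[:,:2].astype(np.float32)))
    near=(x>.4)&(x<.85)&(y>-.5)&(y<.6)
    red=near&((H<8)|(H>172))&(S>140)&(z>.11)
    rep('knob',red&(y<0)&(z>.142)); rep('knob all',red&(y<0)); rep('knobL',red&(y>0)&(z>.13))
    can=(abs(x-.575)<.05)&(abs(y+.24)<.05)&(z>.1)
    rep('cap',can&(z>.128)); rep('canshoulder',can&(z>.1)&(z<.125))
    can=(abs(x-.57)<.035)&(abs(y+.243)<.035)
    rep('can body',can&(z>.02)&(z<.1)&(H>20)&(H<35)&(S>120))
    blue=near&(H>100)&(H<125)&(S>150)&(x>.58)&(x<.82)&(y>-.12)&(y<.26)
    rim=blue&(z>.055)
    q=W[rim][:,:2].astype(np.float32); print(c,'bin rect',cv2.minAreaRect(q), W[rim][:,2].max())
    print(cv2.boxPoints(cv2.minAreaRect(q)))
    fl=blue&(z<.01); rep('floor',fl)
    bar=near&(z>.085)&(z<.095)&(S<60)&(x<.56)&(y>-.4)&(y<.5)
    q=W[bar][:,:2]; 
    m=cv2.fitLine(q.astype(np.float32),cv2.DIST_HUBER,0,.01,.01).ravel(); print('bar',m,len(q))
    t=(z>.06)&(z<.09)&(y<-.12)&(y>-.26)&(x>.57)&(x<.71)&(S<60)
    q=W[t][:,:2]; print('tube',cv2.fitLine(q.astype(np.float32),cv2.DIST_HUBER,0,.01,.01).ravel(),len(q))
```

```text
top knob 126 min [ 0.4331 -0.1784  0.1428] max [ 0.4904 -0.0437  1.2444] mean [ 0.4612 -0.1197  0.566 ] circ ((0.45866823196411133, -0.11105474829673767), 0.07193095982074738)
top knob all 131 min [ 0.4331 -0.1784  0.1373] max [ 0.4904 -0.0437  1.2444] mean [ 0.4619 -0.121   0.5498] circ ((0.45866823196411133, -0.11105474829673767), 0.07193095982074738)
top knobL 92 min [0.5204 0.356  0.1307] max [0.5465 0.3814 0.1486] mean [0.5335 0.3664 0.1431] circ ((0.5338695645332336, 0.3687840700149536), 0.013521048240363598)
top cap 184 min [ 0.5605 -0.2591  0.1281] max [ 0.5943 -0.2239  0.1412] mean [ 0.5774 -0.2406  0.1343] circ ((0.5781880021095276, -0.2409159243106842), 0.018642324954271317)
top canshoulder 118 min [ 0.5541 -0.2642  0.1001] max [ 0.6006 -0.2183  0.1238] mean [ 0.5721 -0.2331  0.1091] circ ((0.5777049660682678, -0.24051961302757263), 0.02378816530108452)
top can body 39 min [ 0.5547 -0.2392  0.0201] max [ 0.5861 -0.2175  0.0996] mean [ 0.5669 -0.224   0.0655] circ ((0.5704401731491089, -0.22935479879379272), 0.018610216677188873)
top bin rect ((0.687969446182251, 0.07453753
[... 1379 characters left out ...]
dy 171 min [ 0.5538 -0.2642  0.02  ] max [ 0.582  -0.2244  0.0999] mean [ 0.5627 -0.2508  0.0716] circ ((0.5715314149856567, -0.2438097894191742), 0.022157611325383186)
side bin rect ((0.6863837838172913, 0.07385530322790146), (0.27255216240882874, 0.17452989518642426), 87.7328872680664) 0.06700235364340823
[[ 0.5937963  -0.05886207]
 [ 0.7681896  -0.06576616]
 [ 0.77897125  0.20657268]
 [ 0.60457796  0.21347678]]
side floor 999 min [ 0.5995 -0.0626 -0.0011] max [0.7756 0.2102 0.01  ] mean [0.7069 0.0619 0.0043] circ ((0.6840550899505615, 0.07236350327730179), 0.1543237417936325)
bar [0.09635279 0.99534726 0.49606645 0.03301913] 2983
tube [ 0.99442196 -0.10547512  0.64309156 -0.1892518 ] 397
```

```bash
cat >> h.py <<'E'
def plan(targets, zdir=None):
    """targets: world positions; zdir: desired world dir of jaw axis (either sign)"""
    s=sense(); Rm=R.from_quat(s["tcp_rot"]).as_matrix(); p=s["tool_pos"]
    print("pos",p.round(4),"x",Rm[:,0].round(3),"z",Rm[:,2].round(3),"joints",s["joints"].round(2),"F",s["ft_force"].round(1),"w",s["width"],"t",s["clock"])
    for t in targets: print(t,"->",(Rm.T@(np.array(t)-p)*100).round(2))
    if zdir is not None:
        c=Rm.T@np.array([*zdir,0]); a=np.degrees(np.arctan2(-c[1],c[2]))
        print("spin",a, (a+180+180)%360-180)
E
python3 - <<'E'
from h import *
plan([(0.3,.5,.23),(.45,.33,.23),(.52,.1,.23),(.56,-.1,.23),(.5775,-.2413,.2),(.5775,-.2413,.073)],(0.9953,-.097))
E
```

```text
pos [0.1435 0.6083 0.2113] x [-0.  0. -1.] z [ 0.23   0.973 -0.   ] joints [-1.4   0.38  0.02  1.37 -0.01  1.39 -0.05] F [0.1 0.4 0.3] w 0.0849993507774306 t 0.95
(0.3, 0.5, 0.23) -> [ -1.87 -17.72  -6.95]
(0.45, 0.33, 0.23) -> [ -1.87 -36.22 -20.05]
(0.52, 0.1, 0.23) -> [ -1.87 -48.32 -40.83]
(0.56, -0.1, 0.23) -> [ -1.88 -56.8  -59.37]
(0.5775, -0.2413, 0.2) -> [  1.12 -61.75 -72.72]
(0.5775, -0.2413, 0.073) -> [ 13.82 -61.75 -72.72]
spin 82.29079230483254 -97.70920769516749
```

Call:
apply_moves:
  slide:
    - [-0.5,-5,-2]
    - [-1,-10,-4]
    - [-1.9,-15,-6]
    - [-1.9,-19.5,-8.5]
    - [-1.9,-24,-11.5]
  spin: [8,16,24,32,40]
  claw: [0,0,0,0,0]

```text
clock: 1.58
tool_pos: [0.3519, 0.4402, 0.2305]
tcp_rot: [-0.221, 0.671, 0.221, 0.672]
ft_force: [0.6, 0.3, -0.3]
width: 0.0854
```

Run:
```python
from h import *
plan([(.45,.33,.23),(.52,.1,.23),(.56,-.1,.23),(.5775,-.2413,.2),(.5775,-.2413,.073)],(0.9953,-.097))
```

```text
pos [0.3519 0.4402 0.2305] x [ 0.     0.001 -1.   ] z [0.804 0.594 0.001] joints [-1.15  0.24  0.24  1.52 -0.06  1.38 -0.27] F [ 0.6  0.3 -0.3] w 0.08537835949349208 t 1.575
(0.45, 0.33, 0.23) -> [  0.05 -14.69   1.34]
(0.52, 0.1, 0.23) -> [ 3.000e-02 -3.735e+01 -6.700e+00]
(0.56, -0.1, 0.23) -> [ 2.000e-02 -5.581e+01 -1.537e+01]
(0.5775, -0.2413, 0.2) -> [  3.02 -68.22 -22.36]
(0.5775, -0.2413, 0.073) -> [ 15.72 -68.22 -22.37]
spin 42.032657415550446 -137.96734258444957
```

Call:
apply_moves:
  slide:
    - [0,-5.5,0.5]
    - [0,-11,0.9]
    - [0,-17,0.5]
    - [0,-23,-1.5]
    - [0,-29,-3.7]
  spin: [8,16,24,32,42]
  claw: [0,0,0,0,0]

```text
clock: 2.2
tool_pos: [0.4944, 0.1868, 0.2304]
tcp_rot: [0.035, 0.706, -0.034, 0.706]
ft_force: [1.3, 0.2, 0.5]
width: 0.0853
```

Run:
```python
from h import *
plan([(.52,.1,.23),(.55,-.1,.23),(.5775,-.2413,.2),(.5775,-.2413,.073)],(0.9953,-.097))
```

```text
pos [0.4944 0.1868 0.2304] x [ 0.  0. -1.] z [ 0.995 -0.097  0.   ] joints [-0.86  0.17  0.51  1.62 -0.08  1.37 -0.44] F [1.3 0.2 0.5] w 0.08527386064098177 t 2.2
(0.52, 0.1, 0.23) -> [ 0.04 -8.39  3.39]
(0.55, -0.1, 0.23) -> [  0.04 -28.     8.32]
(0.5775, -0.2413, 0.2) -> [  3.04 -41.8   12.43]
(0.5775, -0.2413, 0.073) -> [ 15.74 -41.8   12.42]
spin -0.015173510293395389 179.98482648970662
```

Call:
apply_moves:
  slide:
    - [0,-5.5,2]
    - [0,-11.5,4]
    - [0,-17,5.5]
    - [0,-22.5,7]
    - [0,-28,8.5]
  spin: [0,0,0,0,0]
  claw: [0,0,0,0,0]

```text
clock: 2.82
tool_pos: [0.5529, -0.0995, 0.2306]
tcp_rot: [0.032, 0.706, -0.032, 0.707]
ft_force: [1.0, -0.0, -0.7]
width: 0.0851
```

Run:
```python
from h import *
s=sense();p,d,i,o=look("wrist",["spray_can","lock_knob"]); cv2.imwrite("pics/w1.png",p)
W=pts("w",d>-1,np.where(d>0,d,1e-3),i).reshape(420,560,3);x,y,z=[W[...,k] for k in range(3)]
hsv=cv2.cvtColor(p,cv2.COLOR_BGR2HSV);H,S=hsv[...,0],hsv[...,1]
m=((H<8)|(H>172))&(S>140)&(z>.14)&(z<.16)&(x>.4)&(x<.6)&(y<0)
if m.sum()>3: print('knob',m.sum(),cv2.minEnclosingCircle(W[m][:,:2].astype(np.float32)),W[m].mean(0))
m=(abs(x-.5775)<.04)&(abs(y+.24)<.04)&(z>.128)&(z<.145)
if m.sum()>3: print('cap',m.sum(),cv2.minEnclosingCircle(W[m][:,:2].astype(np.float32)),W[m].mean(0))
plan([(.5775,-.2413,.2),(.5775,-.2413,.073)],(0.9953,-.097))
```

```text
wrist spray_can 0.95 [288.7, 268.1, 53.9, 77.9] 3384 3376 [[0.5562, -0.2394, 0.0176], [0.5772, -0.222, 0.105], [0.5998, -0.2144, 0.1362]]
wrist lock_knob 0.6 [180.3, 260.5, 38.0, 39.4] 1095 1092 [[0.4686, -0.1739, 0.1285], [0.4825, -0.1592, 0.1495], [0.493, -0.1508, 0.1518]]
knob 712 ((0.4804830849170685, -0.16372211277484894), 0.013779686763882637) [ 0.48178103 -0.16071896  0.14848862]
cap 780 ((0.5786789655685425, -0.23711943626403809), 0.018157856538891792) [ 0.57892184 -0.22976774  0.13425943]
pos [ 0.5523 -0.1026  0.2306] x [ 0.    -0.002 -1.   ] z [ 0.995 -0.099  0.001] joints [-0.44  0.27  0.71  1.54 -0.18  1.39  0.18] F [-0.2  0.3  0.7] w 0.08511669568786037 t 2.975
(0.5775, -0.2413, 0.2) -> [  3.08 -13.55   3.89]
(0.5775, -0.2413, 0.073) -> [ 15.78 -13.53   3.88]
spin -0.12782183077981873 179.8721781692202
```

View pics/w1.png

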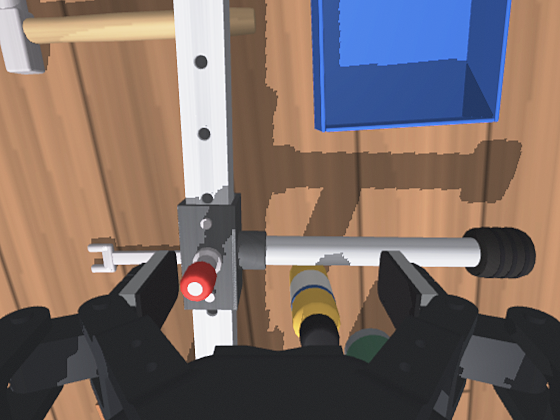

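Call:
apply_moves:
  slide:
    - [0,-5,1.4]
    - [1,-10,2.8]
    - [3,-13.5,3.9]
    - [3,-13.5,3.9]
    - [3,-13.5,3.9]
  spin: [0,0,0,0,0]
  claw: [0,0,0,0,0]

```text
clock: 3.6
tool_pos: [0.5797, -0.2344, 0.2003]
tcp_rot: [0.032, 0.706, -0.032, 0.706]
ft_force: [0.1, 0.5, 0.1]
width: 0.0852
```

Run:
```python
from h import *
plan([(.578,-.241,.2),(.578,-.241,.073)],(0.9953,-.097))
```

```text
pos [ 0.5797 -0.2344  0.2003] x [-0.     0.001 -1.   ] z [ 0.996 -0.09  -0.   ] joints [-0.17  0.46  0.73  1.41 -0.3   1.39  0.47] F [0.1 0.5 0.1] w 0.0852381522342729 t 3.6
(0.578, -0.241, 0.2) -> [ 0.03 -0.68 -0.11]
(0.578, -0.241, 0.073) -> [12.73 -0.69 -0.1 ]
spin 0.38371179998863547 -179.61628820001135
```

Call:
apply_moves:
  slide:
    - [1,-0.7,-0.1]
    - [5,-0.7,-0.1]
    - [9,-0.7,-0.1]
    - [12.7,-0.7,-0.1]
    - [12.7,-0.7,-0.1]
  spin: [0,0,0,0,0]
  claw: [0,0,0,0,0]

```text
clock: 4.22
tool_pos: [0.5757, -0.2407, 0.0705]
tcp_rot: [0.033, 0.708, -0.031, 0.704]
ft_force: [-0.5, 0.5, 0.1]
width: 0.0853
```

Run:
```python
from h import *
p,d=capture("wrist");cv2.imwrite("pics/w2.png",p)
plan([(.578,-.241,.073)],(0.9953,-.097))
```

```text
pos [ 0.577  -0.2418  0.0729] x [-0.002  0.001 -1.   ] z [ 0.996 -0.091 -0.002] joints [-0.14  0.56  0.68  1.57 -0.38  1.15  0.53] F [-0.  -0.6  0.1] w 0.08517387155738627 t 4.275
(0.578, -0.241, 0.073) -> [-0.01  0.09  0.09]
spin 0.3544716332404033 -179.6455283667596
```

View pics/w2.png

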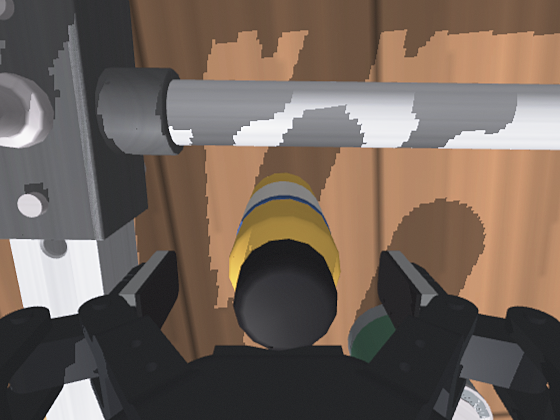

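Can is centred between the open fingers (cap about pixel 286,295). Close.

Call:
apply_moves:
  slide:
    - [0,0,0]
    - [0,0,0]
    - [0,0,0]
    - [0,0,0]
    - [0,0,0]
  spin: [0,0,0,0,0]
  claw: [150,255,255,255,255]
  grip_force: 30

```text
clock: 4.9
tool_pos: [0.5785, -0.2432, 0.0752]
tcp_rot: [0.032, 0.705, -0.033, 0.707]
ft_force: [-1.1, 0.2, 5.4]
width: 0.0463
```

Run:
```python
from h import *
p,d=capture("wrist");cv2.imwrite("pics/w3.png",p)
plan([(.578,-.241,.2),(.62,-.17,.2),(.685,.014,.2),(.685,.014,.08)],(0.9953,-.097))
```

```text
pos [ 0.5785 -0.2433  0.0752] x [ 0.003 -0.001 -1.   ] z [ 0.996 -0.092  0.003] joints [-0.14  0.56  0.68  1.57 -0.38  1.15  0.53] F [-0.5  1.8  6.2] w 0.04658939856378334 t 4.95
(0.578, -0.241, 0.2) -> [-12.48   0.21  -0.04]
(0.62, -0.17, 0.2) -> [-12.47   7.67   3.49]
(0.685, 0.014, 0.2) -> [-12.46  26.59   8.27]
(0.685, 0.014, 0.08) -> [-0.46 26.59  8.24]
spin 0.2941173695662472 -179.70588263043373
```

View pics/w3.png

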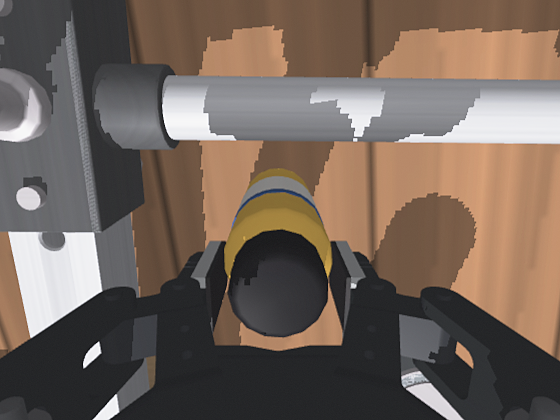

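Call:
apply_moves:
  slide:
    - [-4,0,0]
    - [-9,0,0]
    - [-12.5,2,1]
    - [-12.5,6,2.5]
    - [-12.5,11,4]
  spin: [0,0,0,0,0]
  claw: [255,255,255,255,255]

```text
clock: 5.58
tool_pos: [0.6278, -0.1374, 0.1996]
tcp_rot: [0.033, 0.706, -0.034, 0.707]
ft_force: [1.3, -0.1, -3.2]
width: 0.0463
```

Call:
apply_moves:
  slide:
    - [0,5,1.5]
    - [0,10,3]
    - [0,14,4.2]
    - [0,15.5,4.2]
    - [0,15.5,4.2]
  spin: [0,0,0,0,0]
  claw: [255,255,255,255,255]

```text
clock: 6.2
tool_pos: [0.6834, 0.0147, 0.1982]
tcp_rot: [0.032, 0.707, -0.032, 0.706]
ft_force: [-0.0, -1.2, -2.3]
width: 0.0465
```

Run:
```python
from h import *
for c in("wrist","top","side"):
    i=camera_info(c);p,d=capture(c);cv2.imwrite(f"pics/b_{c}.png",p)
    hsv=cv2.cvtColor(p,cv2.COLOR_BGR2HSV);W=pts(c,d>-1,np.where(d>0,d,1e-3),i).reshape(420,560,3);x,y,z=[W[...,k] for k in range(3)]
    m=(hsv[...,0]>20)&(hsv[...,0]<33)&(hsv[...,1]>130)&(abs(x-.685)<.06)&(abs(y-.014)<.06)
    if m.sum()>5: print(c,m.sum(),W[m].min(0).round(3),W[m].max(0).round(3))
plan([(.685,.014,.2),(.685,.014,.079)],(0.9953,-.097))
```

```text
wrist 1764 [0.661 0.009 0.131] [0.707 0.043 0.254]
top 8 [ 0.664 -0.008  0.13 ] [ 0.673 -0.     0.146]
side 269 [ 0.656 -0.012  0.122] [0.694 0.024 0.239]
pos [0.6831 0.0108 0.1987] x [ 0.    -0.001 -1.   ] z [ 0.995 -0.095  0.   ] joints [-0.46  0.58  0.66  1.23 -0.35  1.44  0.06] F [ 0.4 -0.3 -2.7] w 0.0462184489431658 t 6.35
(0.685, 0.014, 0.2) -> [-0.13  0.33  0.16]
(0.685, 0.014, 0.079) -> [11.97  0.35  0.15]
spin 0.11157624543143915 -179.88842375456852
```

View pics/b_side.png

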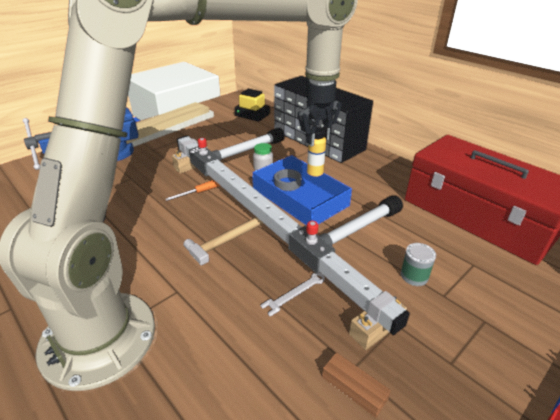

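View pics/b_wrist.png

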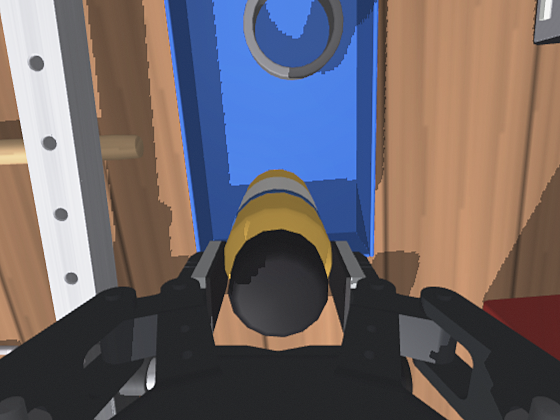

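Call:
apply_moves:
  slide:
    - [3,0.3,0.1]
    - [6,0.3,0.1]
    - [9,0.3,0.1]
    - [10.8,0.3,0.1]
    - [11.3,0.3,0.1]
  spin: [0,0,0,0,0]
  claw: [255,255,255,255,255]

```text
clock: 6.98
tool_pos: [0.6842, 0.0153, 0.0845]
tcp_rot: [0.033, 0.707, -0.033, 0.706]
ft_force: [-0.5, 0.2, -2.6]
width: 0.0461
```

Call:
apply_moves:
  slide:
    - [0.2,0,0]
    - [0.4,0,0]
    - [0.6,0,0]
    - [0.7,0,0]
    - [0.7,0,0]
  spin: [0,0,0,0,0]
  claw: [255,255,255,255,255]

```text
clock: 7.6
tool_pos: [0.6852, 0.0165, 0.0793]
tcp_rot: [0.033, 0.706, -0.032, 0.707]
ft_force: [-2.4, 0.5, 4.7]
width: 0.0467
```

Call:
apply_moves:
  slide:
    - [0,0,0]
    - [0,0,0]
    - [0,0,0]
    - [0,0,0]
    - [0,0,0]
  spin: [0,0,0,0,0]
  claw: [100,50,0,0,0]

```text
clock: 8.22
tool_pos: [0.6848, 0.0164, 0.0782]
tcp_rot: [0.033, 0.706, -0.033, 0.706]
ft_force: [0.1, -0.2, 0.2]
width: 0.0852
```

Call:
apply_moves:
  slide:
    - [-2,0,0]
    - [-6,0,0]
    - [-10,0,0]
    - [-13,0,0]
    - [-13,0,0]
  spin: [0,0,0,0,0]
  claw: [0,0,0,0,0]

```text
clock: 8.85
tool_pos: [0.6865, 0.0158, 0.2133]
tcp_rot: [0.033, 0.704, -0.032, 0.709]
ft_force: [0.1, -0.5, 0.6]
width: 0.085
```

Run:
```python
from h import *
for c in("wrist","side"):
    i=camera_info(c);p,d=capture(c);cv2.imwrite(f"pics/c_{c}.png",p)
    hsv=cv2.cvtColor(p,cv2.COLOR_BGR2HSV);W=pts(c,d>-1,np.where(d>0,d,1e-3),i).reshape(420,560,3);x,y,z=[W[...,k] for k in range(3)]
    m=(z>.07)&(z<.145)&(abs(x-.685)<.06)&(abs(y-.014)<.06)
    if m.sum()>5: print(c,m.sum(),W[m].min(0).round(3),W[m].max(0).round(3))
plan([(.48,-.168,.2),(.48,-.168,.2)],(0.097,.9953))
```

```text
wrist 2942 [0.662 0.003 0.07 ] [0.709 0.045 0.141]
side 365 [ 0.659 -0.007  0.07 ] [0.704 0.039 0.141]
pos [0.6849 0.0163 0.2092] x [ 0.001  0.    -1.   ] z [ 0.996 -0.092  0.001] joints [-0.46  0.58  0.66  1.2  -0.35  1.46  0.05] F [ 0.5  0.  -0.3] w 0.08520682963615638 t 8.95
(0.48, -0.168, 0.2) -> [  0.9  -20.24 -18.71]
(0.48, -0.168, 0.2) -> [  0.9  -20.24 -18.71]
spin -89.71767000809797 90.28232999190203
```

View pics/c_side.png

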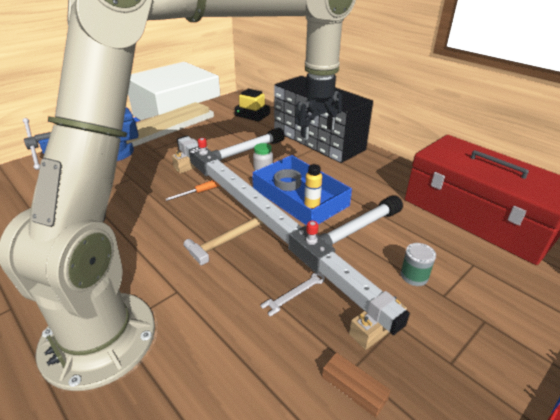

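View pics/c_wrist.png

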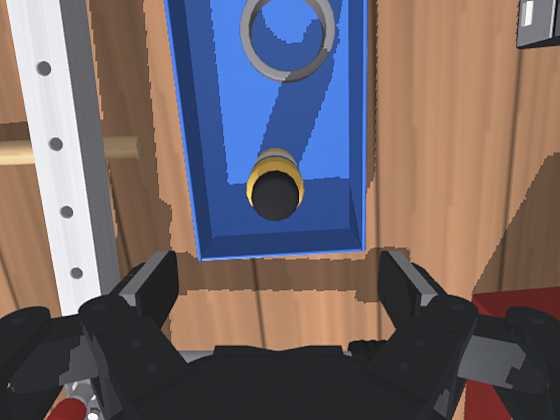

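Call:
apply_moves:
  slide:
    - [0,-4,-3.7]
    - [0,-8,-7.4]
    - [0,-12,-11.1]
    - [0,-15,-14.8]
    - [0.5,-15.5,-18.5]
  spin: [0,0,0,0,0]
  claw: [0,0,0,0,0]

```text
clock: 9.57
tool_pos: [0.484, -0.1235, 0.2027]
tcp_rot: [0.034, 0.707, -0.034, 0.706]
ft_force: [0.0, 0.1, 0.5]
width: 0.0855
```

Call:
apply_moves:
  slide:
    - [0,0,0]
    - [0,0,0]
    - [0,0,0]
    - [0,0,0]
    - [0,0,0]
  spin: [0,0,0,0,0]
  claw: [0,0,0,0,0]

```text
clock: 10.2
tool_pos: [0.4866, -0.1209, 0.2031]
tcp_rot: [0.032, 0.707, -0.033, 0.706]
ft_force: [0.4, -1.1, 0.9]
width: 0.0853
```

```bash
cat >> h.py <<'E'
def knob(c,name,f=0):
    i=camera_info(c);p,d=capture(c);cv2.imwrite(f"pics/{name}.png",p)
    hsv=cv2.cvtColor(p,cv2.COLOR_BGR2HSV);H,S=hsv[...,0],hsv[...,1]
    W=pts(c,d>-1,np.where(d>0,d,1e-3),i).reshape(420,560,3);x,y,z=[W[...,k] for k in range(3)]
    m=((H<8)|(H>172))&(S>140)&(z>.12)&(z<.175)&(x>.42)&(x<.54)&(y<-.1)&(y>-.3)
    if m.sum()<4: print(c,"no knob");return
    q=W[m];print(c,'all',m.sum(),cv2.minEnclosingCircle(q[:,:2].astype(np.float32)),'z',np.percentile(q[:,2],[2,50,90,98]).round(4))
    zt=np.percentile(q[:,2],90); q=q[q[:,2]>zt-.003];print('  top',len(q),q.min(0).round(4),q.max(0).round(4),q.mean(0).round(4))
E
python3 - <<'E'
from h import *
knob("wrist","k1");knob("side","k1s");knob("top","k1t")
plan([(.48,-.168,.2),(.48,-.168,.118)],(0.9953,-.097))
E
```

```text
wrist all 1059 ((0.47945496439933777, -0.16390804946422577), 0.014026761054992676) z [0.1322 0.1495 0.1509 0.1515]
  top 676 [ 0.4671 -0.1768  0.1479] [ 0.4925 -0.1514  0.1524] [ 0.4797 -0.1626  0.1501]
side all 108 ((0.4770444333553314, -0.16864733397960663), 0.013280762359499931) z [0.1267 0.1413 0.1488 0.15  ]
  top 33 [ 0.4645 -0.1814  0.146 ] [ 0.4853 -0.1574  0.1511] [ 0.4739 -0.1711  0.1482]
top no knob
pos [ 0.4864 -0.1209  0.2032] x [-0. -0. -1.] z [ 0.996 -0.092 -0.   ] joints [-0.51  0.13  0.77  1.74 -0.1   1.3   0.18] F [ 0.2  0.  -0.9] w 0.08550052503241913 t 10.35
(0.48, -0.168, 0.2) -> [ 0.33 -4.74 -0.2 ]
(0.48, -0.168, 0.118) -> [ 8.53 -4.74 -0.2 ]
spin 0.2860322346522556 -179.71396776534777
```

View pics/k1.png

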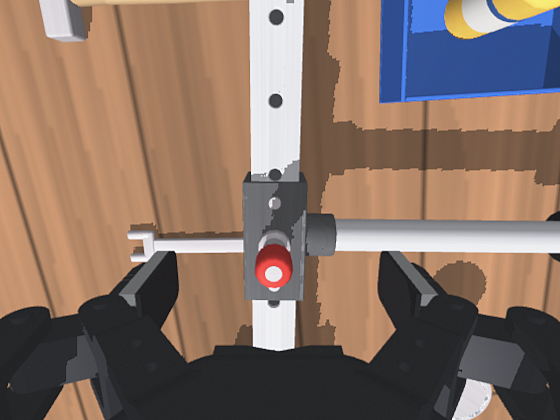

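Call:
apply_moves:
  slide:
    - [0,-4.5,-0.3]
    - [2,-4.5,-0.3]
    - [5,-4.5,-0.3]
    - [8.5,-4.5,-0.3]
    - [8.5,-4.5,-0.3]
  spin: [0,0,0,0,0]
  claw: [0,0,0,0,0]

```text
clock: 10.98
tool_pos: [0.4774, -0.165, 0.1164]
tcp_rot: [0.033, 0.708, -0.033, 0.705]
ft_force: [-0.1, 0.0, 0.4]
width: 0.0856
```

Run:
```python
from h import *
knob("wrist","k2");knob("side","k2s")
plan([(.479,-.166,.118)],(0.9953,-.097))
```

```text
wrist all 2795 ((0.47995004057884216, -0.16385303437709808), 0.013974097557365894) z [0.1323 0.1497 0.151  0.1515]
  top 1869 [ 0.4666 -0.177   0.148 ] [ 0.4924 -0.1514  0.1523] [ 0.4796 -0.1627  0.1502]
side all 108 ((0.4773072600364685, -0.1683059185743332), 0.01321785245090723) z [0.1266 0.1403 0.1488 0.1501]
  top 29 [ 0.4653 -0.1799  0.1459] [ 0.4846 -0.1585  0.1508] [ 0.4737 -0.1708  0.1485]
pos [ 0.4795 -0.1657  0.1192] x [ 0. -0. -1.] z [ 0.996 -0.092  0.   ] joints [-0.41  0.24  0.79  1.85 -0.19  1.13  0.35] F [ 0.1  0.  -0.9] w 0.08551099287054068 t 11.075
(0.479, -0.166, 0.118) -> [ 0.12 -0.03 -0.04]
spin 0.2748103886265407 -179.72518961137348
```

View pics/k2.png

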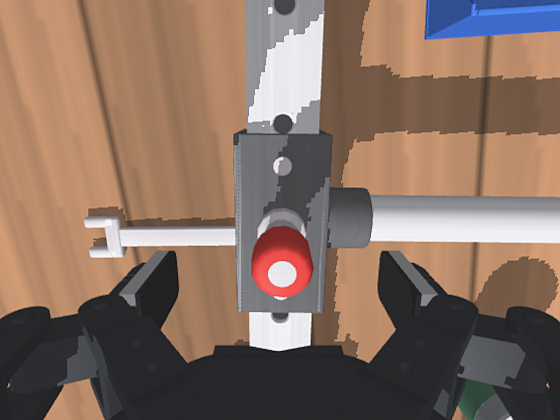

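Call:
apply_moves:
  slide:
    - [0,0,0]
    - [0,0,0]
    - [0,0,0]
    - [0,0,0]
    - [0,0,0]
  spin: [0,0,0,0,0]
  claw: [150,255,255,255,255]
  grip_force: 60

```text
clock: 11.7
tool_pos: [0.4793, -0.1654, 0.1184]
tcp_rot: [0.033, 0.706, -0.033, 0.706]
ft_force: [0.2, 0.5, -0.2]
width: 0.0249
```

Run:
```python
from h import *
knob("side","k3s")
plan([],(0.9953,-.097))
p,d=capture("wrist");cv2.imwrite("pics/k3.png",p)
```

```text
side all 77 ((0.4798058867454529, -0.1693446934223175), 0.014225526712834835) z [0.1263 0.1409 0.1484 0.1495]
  top 23 [ 0.4699 -0.1789  0.1458] [ 0.4911 -0.163   0.1499] [ 0.4816 -0.1734  0.1478]
pos [ 0.4793 -0.1654  0.1184] x [ 0. -0. -1.] z [ 0.996 -0.092  0.   ] joints [-0.41  0.24  0.79  1.85 -0.19  1.13  0.35] F [-0.  -0.9  2. ] w 0.02513702566081924 t 11.75
spin 0.2926068650973811 -179.70739313490265
```

View pics/k3.png

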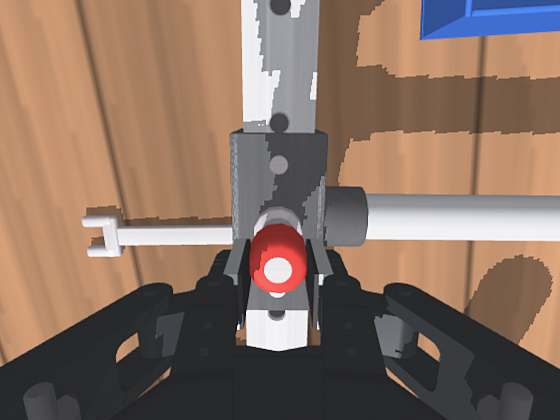

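Call:
apply_moves:
  slide:
    - [-0.4,0,0]
    - [-0.8,0,0]
    - [-1.2,0,0]
    - [-1.2,0,0]
    - [-1.2,0,0]
  spin: [0,0,0,0,0]
  claw: [255,255,255,255,255]

```text
clock: 12.42
tool_pos: [0.4791, -0.1654, 0.1301]
tcp_rot: [0.033, 0.706, -0.033, 0.706]
ft_force: [4.8, -1.2, -8.7]
width: 0.0253
```

Run:
```python
from h import *
knob("side","k4s")
plan([],(0.9953,-.097))
knob("wrist","k4")
```

```text
side all 82 ((0.4784834086894989, -0.16845232248306274), 0.013843424618244171) z [0.1372 0.1515 0.1602 0.1607]
  top 26 [ 0.4693 -0.1802  0.1573] [ 0.4917 -0.1615  0.1611] [ 0.4811 -0.173   0.1594]
pos [ 0.4792 -0.1654  0.1301] x [-0. -0. -1.] z [ 0.996 -0.092 -0.   ] joints [-0.41  0.23  0.79  1.83 -0.18  1.15  0.34] F [ 4.2 -1.3 -9.2] w 0.02503565412853125 t 12.475
spin 0.29320114965290633 -179.70679885034713
wrist all 2638 ((0.47948387265205383, -0.1644192337989807), 0.014295456930994987) z [0.1429 0.1605 0.1617 0.1623]
  top 1793 [ 0.4671 -0.1769  0.1587] [ 0.4921 -0.1517  0.163 ] [ 0.4797 -0.1628  0.1609]
```

Call:
apply_moves:
  slide:
    - [0,-0.8,0]
    - [0,-1.6,0]
    - [0,-2.4,0]
    - [0,-3,0]
    - [0,-3,0]
  spin: [0,0,0,0,0]
  claw: [255,255,255,255,255]

```text
clock: 13.15
tool_pos: [0.476, -0.1966, 0.1303]
tcp_rot: [0.033, 0.706, -0.034, 0.706]
ft_force: [1.7, -2.2, -9.3]
width: 0.025
```

Run:
```python
from h import *
knob("side","k5s")
plan([],(0.9953,-.097))
knob("wrist","k5")
```

```text
side all 83 ((0.4747755825519562, -0.2010219395160675), 0.013458670116961002) z [0.137  0.1514 0.1606 0.162 ]
  top 27 [ 0.4625 -0.2105  0.1582] [ 0.4874 -0.1931  0.165 ] [ 0.4766 -0.205   0.1602]
pos [ 0.476  -0.1966  0.1303] x [-0.001 -0.001 -1.   ] z [ 0.996 -0.093 -0.   ] joints [-0.36  0.25  0.8   1.81 -0.2   1.16  0.42] F [  2.3  -2.4 -10.1] w 0.02486491624850378 t 13.2
spin 0.21055931853965978 -179.78944068146035
wrist all 2635 ((0.47650784254074097, -0.19546760618686676), 0.014225739054381847) z [0.1432 0.1607 0.1619 0.1624]
  top 1804 [ 0.4639 -0.208   0.1589] [ 0.4891 -0.1825  0.1633] [ 0.4766 -0.1941  0.1611]
```

View pics/k5s.png

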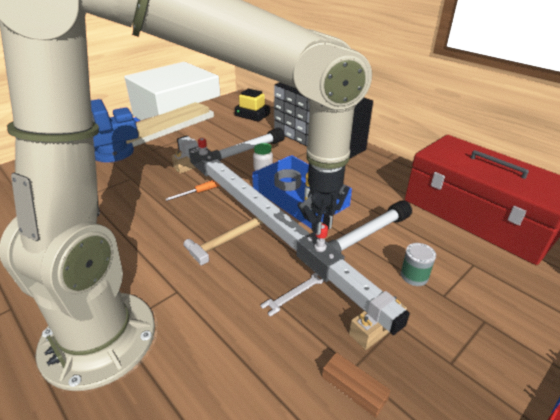

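Call:
apply_moves:
  slide:
    - [0,-0.8,0]
    - [0,-1.6,0]
    - [0,-2.4,0]
    - [0,-2.9,0]
    - [0,-2.9,0]
  spin: [0,0,0,0,0]
  claw: [255,255,255,255,255]

```text
clock: 13.88
tool_pos: [0.4731, -0.2254, 0.1302]
tcp_rot: [0.033, 0.707, -0.033, 0.706]
ft_force: [-1.2, -1.4, -10.6]
width: 0.025
```

Run:
```python
from h import *
plan([(.4793-.0058,-.1654-.0597,.118)],(0.9953,-.097))
knob("wrist","k6")
s=sense();print(np.linalg.norm(s["tool_pos"][:2]-[.4793,-.1654]))
```

```text
pos [ 0.4731 -0.2254  0.1302] x [-0.001 -0.001 -1.   ] z [ 0.996 -0.093 -0.001] joints [-0.3   0.28  0.81  1.79 -0.22  1.16  0.49] F [ -1.2  -1.4 -10.6] w 0.025006350998044127 t 13.875
(0.47350000000000003, -0.2251, 0.118) -> [1.22 0.03 0.04]
spin 0.2054794330096663 -179.79452056699034
wrist all 2623 ((0.47251033782958984, -0.22486869990825653), 0.015038728713989258) z [0.143  0.1606 0.1618 0.1624]
  top 1790 [ 0.4601 -0.237   0.1588] [ 0.4861 -0.2115  0.1724] [ 0.4736 -0.2228  0.161 ]
0.06026390368937649
```

View pics/k6.png

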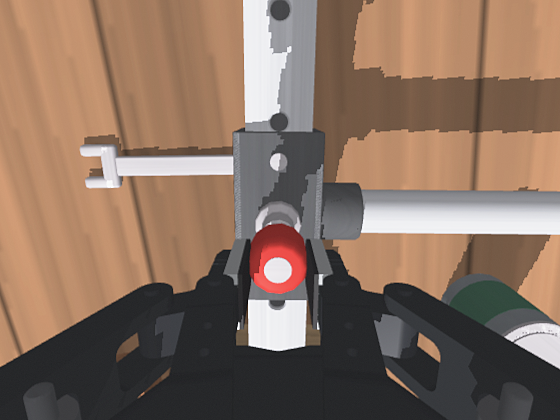

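Call:
apply_moves:
  slide:
    - [0.3,0,0]
    - [0.6,0,0]
    - [0.9,0,0]
    - [1.2,0,0]
    - [1.2,0,0]
  spin: [0,0,0,0,0]
  claw: [255,255,255,255,255]

```text
clock: 14.55
tool_pos: [0.4734, -0.2247, 0.1186]
tcp_rot: [0.033, 0.706, -0.033, 0.706]
ft_force: [-5.7, -1.3, -0.1]
width: 0.0249
```

Run:
```python
from h import *
plan([],None)
knob("wrist","k7")
```

```text
pos [ 0.4734 -0.2247  0.1186] x [-0. -0. -1.] z [ 0.996 -0.093 -0.   ] joints [-0.29  0.29  0.81  1.81 -0.23  1.14  0.5 ] F [-5.7 -1.3 -0.1] w 0.024906168298075026 t 14.55
wrist all 2626 ((0.47248491644859314, -0.224176287651062), 0.015149964019656181) z [0.1315 0.1491 0.1503 0.1509]
  top 1780 [ 0.4603 -0.2361  0.1473] [ 0.4863 -0.2107  0.1685] [ 0.4736 -0.2221  0.1495]
```

Call:
apply_moves:
  slide:
    - [0.1,0,-0.1]
    - [0.2,0,-0.1]
    - [0.3,0,-0.1]
    - [0.4,0,-0.1]
    - [0.4,0,-0.1]
  spin: [0,0,0,0,0]
  claw: [255,255,255,255,255]

```text
clock: 15.22
tool_pos: [0.4734, -0.2245, 0.1153]
tcp_rot: [0.032, 0.706, -0.033, 0.707]
ft_force: [-4.6, -0.3, 8.9]
width: 0.025
```

Call:
apply_moves:
  slide:
    - [0.1,0,0]
    - [0.2,0,0]
    - [0.2,0,0]
    - [0.2,0,0]
    - [0.2,0,0]
  spin: [0,0,0,0,0]
  claw: [255,255,255,255,255]

```text
clock: 15.85
tool_pos: [0.4737, -0.2247, 0.115]
tcp_rot: [0.033, 0.705, -0.032, 0.707]
ft_force: [-11.6, 1.9, 27.8]
width: 0.0253
```

Run:
```python
from h import *
plan([],None)
knob("wrist","k8");knob("side","k8s")
```

```text
pos [ 0.4737 -0.2247  0.115 ] x [ 0.003  0.    -1.   ] z [ 0.996 -0.092  0.003] joints [-0.29  0.3   0.81  1.81 -0.24  1.13  0.5 ] F [-11.6   1.9  27.8] w 0.025333513031525583 t 15.85
wrist all 2623 ((0.47268304228782654, -0.224214568734169), 0.015026587061583996) z [0.1283 0.1457 0.147  0.1475]
  top 1792 [ 0.4604 -0.2359  0.144 ] [ 0.4864 -0.2102  0.1691] [ 0.4737 -0.2219  0.1462]
side all 82 ((0.4718934893608093, -0.22918985784053802), 0.012969762086868286) z [0.1217 0.1367 0.1457 0.1466]
  top 29 [ 0.4605 -0.2391  0.1427] [ 0.4847 -0.2218  0.1469] [ 0.4744 -0.2325  0.1448]
```

Call:
apply_moves:
  slide:
    - [-0.05,0,-0.1]
    - [-0.05,0,-0.1]
    - [-0.05,0,-0.1]
    - [-0.05,0,-0.1]
    - [-0.05,0,-0.1]
  spin: [0,0,0,0,0]
  claw: [255,255,255,255,255]

```text
clock: 16.58
tool_pos: [0.4735, -0.2246, 0.1151]
tcp_rot: [0.032, 0.705, -0.033, 0.708]
ft_force: [-7.1, 0.9, 19.2]
width: 0.025
```

Run:
```python
from h import *
plan([],None)
knob("wrist","k9");knob("side","k9s")
knob("top","k9t")
i=camera_info("side")
p,d,i,o=look("side",["spray_can","paint_tin","offcut","wrench"])
```

```text
pos [ 0.4735 -0.2246  0.1151] x [ 0.004 -0.    -1.   ] z [ 0.996 -0.092  0.004] joints [-0.29  0.3   0.81  1.81 -0.24  1.13  0.5 ] F [-7.1  0.9 19.2] w 0.02503932977336681 t 16.575
wrist all 2640 ((0.47407788038253784, -0.22323845326900482), 0.014307119883596897) z [0.1281 0.1458 0.147  0.1475]
  top 1795 [ 0.4613 -0.2358  0.144 ] [ 0.4865 -0.21    0.149 ] [ 0.4736 -0.2219  0.1462]
side all 82 ((0.47232699394226074, -0.23010215163230896), 0.013573015108704567) z [0.1216 0.1368 0.146  0.1466]
  top 26 [ 0.4596 -0.2377  0.1431] [ 0.4854 -0.2212  0.1473] [ 0.4745 -0.2325  0.1454]
top no knob
side spray_can 0.72 [306.7, 165.1, 13.1, 44.6] 456 450 [[0.4425, -0.1946, 0.0092], [0.6672, 0.0104, 0.0778], [0.6857, 0.0334, 0.255]]
side paint_tin 0.73 [400.2, 244.4, 36.9, 37.7] 1099 1096 [[0.6204, -0.3948, 0.0051], [0.6336, -0.3692, 0.0665], [0.6819, -0.3348, 0.0828]]
side paint_tin 0.51 [252.7, 156.4, 60.3, 67.0] 1930 1922 [[0.5999, -0.0392, 0.0016], [0.6091, 0.1288, 0.0331], [0.7751, 0.2096, 0.0648]]
side offcut 0.71 [324.0, 350.7, 66.0, 65.9] 2094 2091 [[0.2838, -0.5037, 0.0014], [0.3031, -0.4512, 0.0339], [0.3371, -0.389, 0.0369]]
side wrench 0.71 [326.8, 238.0, 11.5, 12.1] 81 81 [[0.4606, -0.2388, 0.1243], [0.4699, -0.2349, 0.1391], [0.4815, -0.2241, 0.1472]]
side wrench 0.55 [260.1, 272.3, 64.3, 43.9] 552 551 [[0.3085, -0.2151, -0.0005], [0.3787, -0.1989, 0.0062], [0.4689, -0.1761, 0.0095]]
```

View pics/k9s.png

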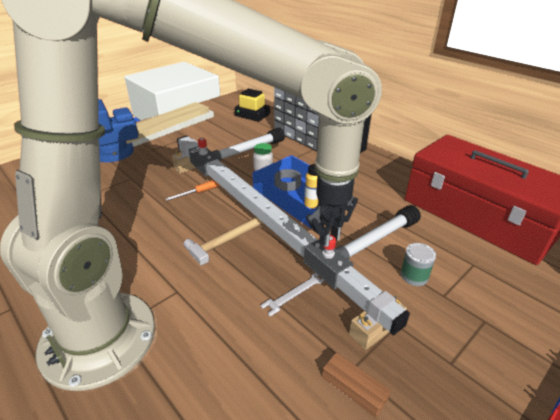

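View pics/k9t.png

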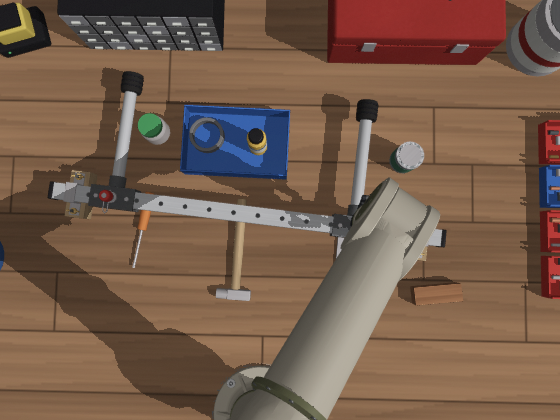

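The side view shows the can upright in the bin (pixel 312,185). The collar is one hole further out and the gripper is on the knob (330,243). The top view shows the can in the bin at (257,140), the arm moved clear of the tin, and the other things where they were.

Run:
```python
from station import *
print(finish_job())
s=sense();print(s["clock"],s["tool_pos"],s["ft_force"],s["width"])
```

```text
the job is handed in; nothing more can be done
None
the job is handed in; nothing more can be done
```

The right arm is set one hole further out, and I handed the job in with the gripper still on the red knob, pressing the pin home. The clock read about 17 s of the 45 s allowed. `finish_job()` gives no verdict, so this rests on my own checks.

**What I did:** I stood the spray can upright in the free half of the blue bin and let go. Then I gripped the knob at 60 N, raised it about 11–12 mm, slid the arm out and let the pin drop.

**Last checks:**
- **Arm position:** the tool moved about 60 mm along the bar (60.3 mm before the pin dropped). The pin went down without riding on the bar, so it is in the next hole.
- **Pin:** the knob sits about 4 mm below its sprung rest height and has met a hard stop. It is held there with about 19 N downward.
- **Spray can:** standing upright on the bin floor in the side and top pictures, clear of the tape roll.
- **Other things:** none looks moved in the last pictures. Measured positions for the paint tin and offcut agree with the pictures; the networks' best "wrench" hit and second "paint tin" hit were mistakes, which I ignored.

**Disagreements:** the side and wrist cameras differ by about 5–7 mm on the knob's position along the bar, because each sees only part of it. I relied on tool travel instead. A sideways force of about 7 N was still on the knob at the end.

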